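# Pack the torch tube and lock the case

### The job

Lay the black tube lengthwise in the open case between its ribs, then close the lid fully home on the case's rails: its feet must drop into notches that it hides, so slide it along by feel until it sinks. With the lid home, fold the hold-down lever right down so that it bears on the lid. Leave the jar, the screwdriver and the small glue bottle alone.

Things in the scene. Friction and masses are not known exactly. Their poses are not given: they have to be found in the camera images.
- case: Open aluminium case fixed to the bench, 130 (x) x 250 (y) x 57 mm; origin under its centre, y along its length, lever at its +y end. Long walls: inner faces x = +-61 mm, tops z = 57 mm; end walls' tops z = 45 mm.
- case_floor (a point): Centre of the case's inner floor, 5 mm above its origin, where the tube goes. Two rubber ribs along y, 5 mm wide, 7 mm high, at x = +-19 mm, keep it from rolling. The opening above it is x +-44 mm, y +-63 mm; fixed decks with tops at z = 43 mm in the case's frame close the ends.
- case_rails (a point): Centre of the case at the height of its rails' tops, z = 45 mm. Rails: x 44 to 57 mm each side, y +-96 mm or more. Each has two notches 15 mm long, 8 mm deep, 120 mm apart along y, for the lid's feet. Rails are adjustable: the notch pattern's middle lies anywhere within 12 mm of this point along y, differs each time, is not reported, and the lid hides it.
- lid: Loose grey lid, 0.28 to 0.46 kg, plate 116 (x) x 150 (y) mm at z = 6 to 12 mm; same after a half turn. Origin under its centre at the undersides of its 4 feet (8 x 10 mm, 6 mm high, at x +-50, y +-60 mm). On the rails its origin is 45 mm above the case's; dropped home 39 mm, when it slides no more. Side play between the long walls 3 mm each way.
- lid_handle (a point): Middle of the lid's black bar handle, 29 mm above the lid's origin; bar 64 (x) x 14 (y) x 34 mm high, on the plate. Grip it across the 14 mm. When the handle is held loosely and pushed slowly along, the lid drops by its own weight and catches at the notches.
- tube: Loose black torch tube, 24 mm in diameter, 104 mm long (the case's opening is 126 mm long) along its own y axis, 0.06 kg, lying on the bench.
- tube_mid (a point): Middle of the tube, on its axis, 12 mm above what it lies on.
- hold_down (a joint): Hold-down lever's hinge, rad: 0 = folded down level along the case's -y over the lid, 1.4 = nearly upright (open). Friction, about 0.45 N m, keeps it where it is left. On a lid that has not dropped it stops about 0.06 rad short.
- hold_down_hinge (a point): Point on the lever's hinge axis, which lies along the case's x; in the case's frame x = 0, y = 140 mm, z = 72 mm.
- hold_down_tip (a point): Free end of the lever on its middle line, 104 mm from the hinge. Lever 14 to 18 mm wide, 10 to 12 mm thick. A sprung rubber bumper under it, 75 mm from the hinge (1500 N/m, 4 mm stroke), meets the lid in the last 0.03 rad, so the last push takes about 8 N at the tip.
- jar: Bystander: glass jar with a gold lid, 86 mm in diameter, 101 mm high; origin at the centre of its underside.
- screwdriver: Bystander: orange screwdriver lying on the bench, 168 mm long along y; origin at its underside, middle.
- small_glue: Bystander: small white glue bottle, 27 mm in diameter, 81 mm high, standing; origin at the centre of its underside.

How it is judged:
On the way, in this order (a step that is already met when the one before it is completed fails the run):
1. the tube lies in the case, let go (x of tube_mid in the frame of case between -0.015 and 0.015 m and y of tube_mid in the frame of case between -0.02 and 0.02 m and z of tube_mid in the frame of case between 0.005 and 0.03 m and angle between the y axis of tube and the y axis of case, either way round below 0.2 rad and linear speed of tube below 0.02 m/s and contact force between tube and the fingers below 0.3 N), for 0.2 s.
2. the lid has dropped home over the tube (x of tube_mid in the frame of case between -0.015 and 0.015 m and y of tube_mid in the frame of case between -0.02 and 0.02 m and z of tube_mid in the frame of case between 0.005 and 0.03 m and angle between the y axis of tube and the y axis of case, either way round below 0.2 rad and z of lid in the frame of case between 0.033 and 0.0412 m and y of lid in the frame of case between -0.02 and 0.02 m and x of lid in the frame of case between -0.006 and 0.006 m and angle between lid's own z axis and vertical below 0.03 rad), for 0.2 s.
3. the lever is folded right down on the lid (all of step 2 and value of joint hold_down below 0.045 rad), for 0.2 s.
At the end, for the whole second after the job is handed in: Tube flat in the case along its length (middle within 15 mm of the centre line, 20 mm lengthwise); lid dropped home (origin under 41.2 mm above the case's, within 20 mm lengthwise, 6 mm sideways, tilt under 0.03 rad); lever within 0.045 rad of right down; tube and lid at rest, let go (all of step 3 and linear speed of each of tube, lid below 0.02 m/s and contact force between lid and the fingers below 0.3 N); the robot touches nothing.
It fails at once if the jar is pushed more than 30 mm or tipped over (distance of jar from where it was at the start of the episode above 0.03 m or angle between jar's own z axis and vertical above 0.5 rad).
It fails at once if the screwdriver is pushed more than 30 mm (distance of screwdriver from where it was at the start of the episode above 0.03 m).
It fails at once if the small glue bottle is pushed more than 30 mm or tipped over (distance of small_glue from where it was at the start of the episode above 0.03 m or angle between small_glue's own z axis and vertical above 0.5 rad).
It also fails if it takes over 62 s, if anything falls off the work surface, if the arm or the gripper's body presses on something with over 40 N, if the wrist force passes 120 N, or if a joint passes its speed limit or range.

### The arm

A 6-joint arm with a two-finger parallel gripper is mounted at the origin on a cart in front of the work surface, level with it; the furniture and walls round the work are solid. World frame = base frame: x ahead of the robot, y to its left, z up, the work surface at z = 0. Lengths are in m, angles in rad, forces in N, time in s.
With the tool pointing down it reaches from about 0.275 to 0.85 m from the base axis. Payload 5.2 kg.
Tool frame: the origin (TCP) lies at the very end of the fingers, on their centre line; the grasp point (between the pads) lies behind it (env.tcp_to_grasp is the z of the grasp point in the tool frame, in m); z points along the fingers, y is the line along which they close (so a half turn about z gives the same grasp; the last joint's range is limited). The gripper opens to 85 mm and grips with 20 to 120 N. Pads are 22 mm wide; open, the fingers measure 114 mm over their backs; the gripper's body (76 mm by 85 mm) begins 54 mm behind the grasp point. The pads swing forward as they close: fully open they stand 13 mm farther back than shut.
Start: joints at [1.077, 0.259, 1.535, -0, 1.348, -0.203], TCP at [0.158, 0.527, 0.231] pointing down, gripper open.
Joint ranges: [-3.14, 3.14], [-0.91, 2.08], [0.19, 2.58], [-1.22, 4.36], [0.22, 2.71], [-3.12, 3.12]. Speed limits (rad/s): [2.57, 2.57, 3.14, 3.14, 3.14, 3.14].

### API

Orientations are given as a unit quaternion [w, x, y, z].
In Python, from bench import env, viewer gives the robot as it stands. The module is installed in compiled form; this text tells all that it offers.
- The arm moves only by the tool carry_out, never from a script. Its argument "motion" is a list that holds one entry, the list of rows, each a list of 5 numbers: the opening, from -1 (shut) to 1 (fully open), then the shift along the tool's x, y, z in mm, then the turn about the tool's z in degrees. A call has 1 to 5 rows; each row is the pose to reach, as a shift and turn from the pose commanded when the call began, along the tool's axes at that moment; what a row does not reach only later rows make up. A row lasts 1/8 s, in which the tool goes at most 62.5 mm and 10.7 degrees, less where a joint would pass 70% of its speed; a pose out of reach is approached as far as the arm can. A call with a gripper value outside its range is refused whole. The fingers move at their own pace and stop on an object; "newtons" is the grip in N (left out, the last holds). Time passes only in rows, so rows that repeat a pose let the fingers close. It gives the time, the measured TCP pose, the force, the opening and the grip force at its end, in the units of the state.
- env.read_state(): the state, without advancing time (a new reading comes with each control period).
- viewer.camera(name): name is "scene" or "top"; returns the picture (384x512x3 uint8, red, green, blue); there is no depth.
- viewer.camera_model(name): a dict with "camera_matrix" (3x3 intrinsics, pixels), "rvec" (rotation vector, rad) and "tvec" (3), from world to camera coordinates, as OpenCV has them. Camera axes: x right, y down, z forward; pixel columns grow to the right and rows downward; lengths in m; the calibration is good to about 2 mm. A picture is of the moment at which its call begins. camera_model takes no time and is no camera call.
- env.job_done(): hands the job in; it is judged then, once.
The state is a dict: "clock": time; "qpos": joint angles; "joint_velocities": joint speeds; "effort": joint torques, N m; "eef_pos": TCP position; "orientation": TCP orientation; "force": force on the tool from outside, world axes, zero at the start; "torque": the same for the moment, N m; "opening": opening from 0.0 (shut) to 1.0 (fully open); "grasp_force": force on a finger pad.
Only numpy, scipy, OpenCV 4.12 (cv2) and the standard library are available. Lean on these libraries where they do the work, as an engineer would, in place of code of your own. Each camera call takes 0.05 s, during which the arm holds its last target. There are 200 camera calls.

## Working session

There is one attempt and no reset: what is moved stays moved. The work goes in short steps, Python scripts to look and compute and a tool call to move; the robot and the scene stay as the last step left them, time stands still between calls to the robot, and variables do not carry over. Pictures are saved under pics/ and viewed, at most 12 in all, crops included, and the job is handed in when it is done.

Besides the shell and the picture viewer there is one more tool, called after "Call:" by a JSON object that holds its "op" and its "data". carry_out: Moves the arm, as the interface text tells. Its arguments: {"type":"object","properties":{"motion":{"type":"array","items":{"type":"array","items":{"type":"array","items":{"type":"number"}}}},"newtons":{"type":"number"}},"required":["motion"]}

```bash
mkdir -p pics
python3 - <<'E'
from bench import env, viewer
import cv2,numpy as np
for n in("scene","top"):
    im=viewer.camera(n); cv2.imwrite(f"pics/{n}0.png",im[:,:,::-1])
    m=viewer.camera_model(n); print(n,{k:np.round(v,4).tolist() for k,v in m.items()})
    R=cv2.Rodrigues(np.array(m["rvec"],float))[0]; print("cam pos",-R.T@np.array(m["tvec"]).ravel())
s=env.read_state(); print(s, env.tcp_to_grasp)
E
```

```text
scene {'camera_matrix': [[350.4909, 0.0, 254.9554], [0.0, 350.4909, 189.8083], [0.0, 0.0, 1.0]], 'rvec': [2.0987, -1.2273, 0.4677], 'tvec': [-0.2716, 0.3747, 1.0339]}
cam pos [-0.23975955 -0.4737887   1.00052752]
top {'camera_matrix': [[467.9879, 0.0, 253.5437], [0.0, 467.9879, 188.3034], [0.0, 0.0, 1.0]], 'rvec': [2.172, -2.1389, 0.1796], 'tvec': [-0.0527, 0.5295, 1.3342]}
cam pos [ 0.33108949 -0.01741003  1.39764134]
{'clock': 0.1, 'qpos': array([ 1.07719306e+00,  2.59288821e-01,  1.53598404e+00,  1.26663552e-05,
        1.34799648e+00, -2.02811966e-01]), 'joint_velocities': array([-0.00057712, -0.0011876 , -0.00322995, -0.00114977,  0.00248592,
        0.00055171]), 'effort': array([ 2.21930706e-03, -4.46974289e+01, -2.91249740e+01, -6.37259891e-04,
        6.34495882e-03, -2.46517993e-05]), 'eef_pos': array([0.15743995, 0.52648759, 0.23054359]), 'orientation': array([-2.91859485e-04,  1.44885256e-01,  9.89448109e-01, -7.85925170e-04]), 'force': array([ 1.33738133, -0.2319486 ,  0.41609727]), 'torque': array([-0.04987082, -0.00146066,  0.00706206]), 'grasp_force': 0.0, 'opening': 0.9983995572441484} -0.0187
```

View pics/scene0.png

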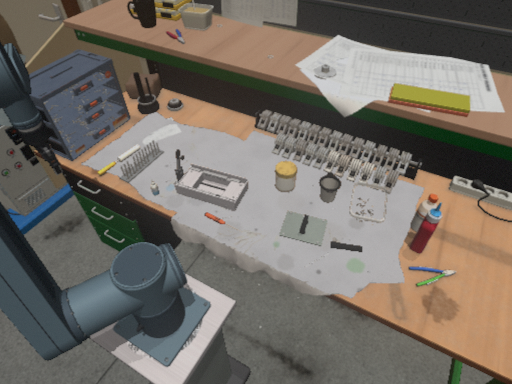

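View pics/top0.png

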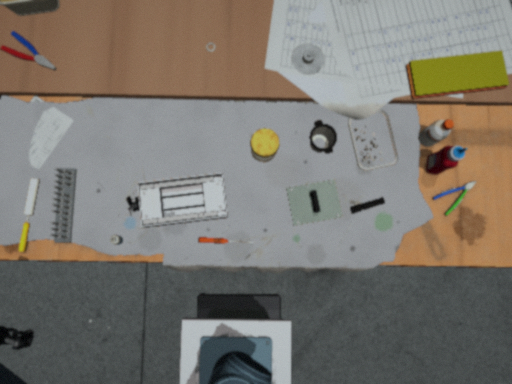

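The scene view shows the case at about (212,186) with its lever at (180,165), the lid at (303,228) and the tube at (346,246). In the top view the case is at (183,200), its lever at the left end, so the case's +y is about world +y. The lid is at (315,200), the tube at (367,206), the screwdriver at (212–270,241), the jar at (265,142) and the glue bottle at (117,240).

```bash
cat > h.py <<'E'
from bench import env, viewer
import cv2,numpy as np
from scipy.spatial.transform import Rotation as Ro
def cam(n):
    m=viewer.camera_model(n); K=np.array(m["camera_matrix"],float); r=np.array(m["rvec"],float); t=np.array(m["tvec"],float).ravel()
    return K,cv2.Rodrigues(r)[0],t
def ray(n,uv):
    K,R,t=cam(n); d=R.T@np.linalg.inv(K)@np.array([*uv,1.]); return -R.T@t,d/np.linalg.norm(d)
def onz(n,uv,z):
    c,d=ray(n,uv); return c+d*(z-c[2])/d[2]
def proj(n,p):
    K,R,t=cam(n); q=K@(R@np.asarray(p,float)+t); return q[:2]/q[2]
def two(a,b):
    c1,d1=ray("scene",a); c2,d2=ray("top",b)
    s=np.linalg.lstsq(np.c_[d1,-d2],c2-c1,rcond=None)[0]
    p,q=c1+s[0]*d1,c2+s[1]*d2; return (p+q)/2,np.linalg.norm(p-q)
def blobs(n,f,roi,amin=20):
    im=viewer.camera(n) if isinstance(n,str) else n
    m=np.zeros(im.shape[:2],np.uint8); x0,y0,x1,y1=roi; m[y0:y1,x0:x1]=f(cv2.cvtColor(im,cv2.COLOR_RGB2HSV).astype(int),im.astype(int))[y0:y1,x0:x1]
    cs=cv2.findContours(m,cv2.RETR_EXTERNAL,cv2.CHAIN_APPROX_NONE)[0]
    return sorted([c for c in cs if cv2.contourArea(c)>=amin],key=cv2.contourArea,reverse=True)
E
python3 - <<'E'
import cv2,numpy as np
t=cv2.imread("pics/top0.png");s=cv2.imread("pics/scene0.png")
C=lambda im,x,y,w,h,f:cv2.resize(im[y:y+h,x:x+w],None,fx=f,fy=f,interpolation=cv2.INTER_CUBIC)
a=np.vstack([np.hstack([C(t,105,160,133,100,3),C(t,270,160,133,100,3)]),np.hstack([C(s,145,140,133,100,3),C(s,250,185,133,100,3)])])
cv2.imwrite("pics/crops.png",a);print(a.shape)
E
```

```text
(600, 798, 3)
```

View pics/crops.png

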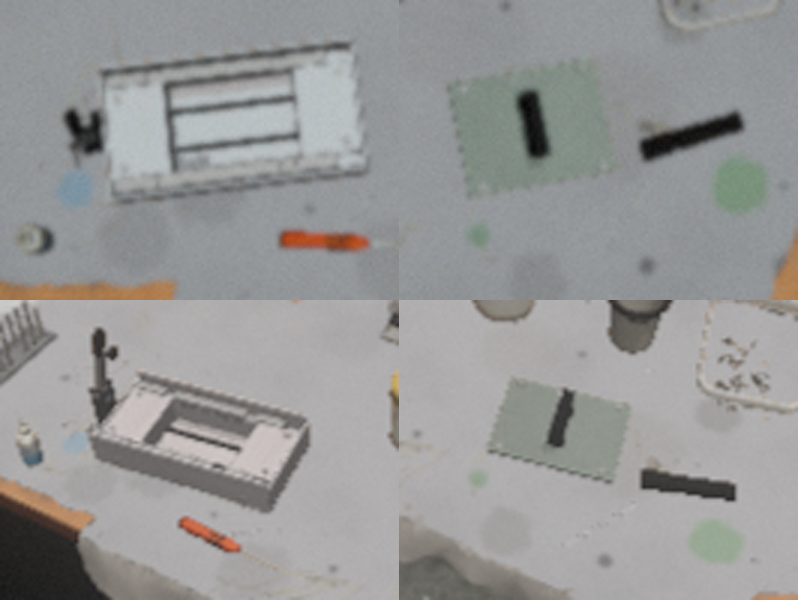

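The crops show in the top view: case rim corners at about (139,183), (222,174), (228,216), (142,226), dark ribs between; lever upright at (133,203); lid plate with handle at (314.5,201); tube from (350,210) to (384,200). The scene view shows the same items unoccluded.

Run:
```python
from h import *
T=cv2.imread("pics/top0.png")[:,:,::-1].copy();S=cv2.imread("pics/scene0.png")[:,:,::-1].copy()
dark=lambda h,r:(h[...,2]<85)
R=lambda c:cv2.minAreaRect(c)
for nm,rt,rs in(("tube",(345,190,395,222),(325,235,370,258)),("handle",(300,183,330,220),(290,210,312,240))):
    ct=blobs(T,dark,rt)[0];cs=blobs(S,dark,rs)[0]
    a,b=R(ct),R(cs);p,e=two(b[0],a[0]);print(nm,a,b,"mid",p.round(4),"gap",round(e,4))
    c=cv2.boxPoints(a);z=0.012 if nm=="tube" else .046
    q=np.array([onz("top",u,z) for u in c]);i=[np.linalg.norm(q[1]-q[0]),np.linalg.norm(q[2]-q[1])]
    d=(q[1]-q[0]) if i[0]>i[1] else (q[2]-q[1]);print("  size",np.round(i,4),"yaw deg",np.degrees(np.arctan2(d[1],d[0])),"onz mid",q.mean(0).round(4))
# lid plate (greenish)
g=lambda h,r:((r[...,1]-r[...,0]>4)|(h[...,2]<85))
for roi in((280,170,345,230),):
    c=cv2.boxPoints(R(cv2.convexHull(blobs(T,g,roi)[0])));q=np.array([onz("top",u,.012) for u in c]);print("lid",c.tolist(),q.round(4).tolist(),q.mean(0),np.linalg.norm(q[1]-q[0]),np.linalg.norm(q[2]-q[1]),np.degrees(np.arctan2(*(q[1]-q[0])[1::-1])))
for n,I in(("top",T),):
    print(I[200,110:240].max(1).tolist()); print(I[165:240,180].max(1).tolist())
```

```text
tube ((366.6500244140625, 204.45001220703125), (6.957010269165039, 34.46882247924805), 71.56504821777344) ((345.9729919433594, 246.6621551513672), (31.071409225463867, 5.589565277099609), 9.462322235107422) mid [ 0.4916 -0.3855  0.0075] gap 0.0003
  size [0.1051 0.0208] yaw deg -70.82143552326296 onz mid [ 0.4912 -0.3846  0.012 ]
handle ((314.2609558105469, 201.05120849609375), (22.55929946899414, 7.333519458770752), 77.90524291992188) ((303.8716125488281, 224.261474609375), (4.693349361419678, 18.3902645111084), 16.699241638183594) mid [ 0.4976 -0.2258  0.0239] gap 0.001
  size [0.0216 0.066 ] yaw deg -168.24983920553592 onz mid [ 0.4948 -0.222   0.046 ]
lid [[281.0146179199219, 182.47877502441406], [335.4801330566406, 172.39256286621094], [344.8965759277344, 223.2413787841797], [290.4310607910156, 233.3275909423828]] [[0.5533, -0.1274, 0.012], [0.587, -0.2919, 0.012], [0.4339, -0.3182, 0.012], [0.4016, -0.1561, 0.012]] [ 0.4939485  -0.22340008  0.012     ] 0.167961587808747 0.15537481892254237 -78.42986394998225
[153, 155, 155, 152, 154, 153, 154, 152, 152, 153, 152, 155, 152, 153,
[... 242 characters left out ...]
93, 195, 194, 191, 195, 193, 195, 195, 193, 197, 192, 192, 195, 195, 195, 195, 193, 194, 195, 196, 195, 194, 193, 193, 193, 194, 193, 193, 181, 164, 168, 184, 193, 195, 194, 194, 193, 194, 195, 193, 196, 192, 193, 194, 194, 195, 195, 192, 192, 180, 159, 154, 157, 154, 153, 154, 152, 152, 153, 153, 155, 150, 152, 155, 149, 151]
[154, 154, 150, 152, 155, 152, 154, 153, 153, 153, 154, 152, 145, 114, 93, 110, 148, 163, 158, 139, 100, 93, 128, 153, 169, 175, 184, 188, 166, 119, 94, 137, 177, 191, 195, 195, 193, 193, 192, 194, 190, 162, 113, 99, 151, 180, 192, 194, 188, 175, 161, 164, 168, 165, 149, 137, 136, 109, 101, 133, 143, 142, 145, 142, 145, 142, 145, 146, 147, 152, 151, 154, 159, 156, 156]
```

```bash
cat >> h.py <<'E'
def darkline(G,cols,f,half=4):
    # sub-pixel row of the dark line near row f(col); returns robust line fit row=a*col+b
    pts=[]
    for c in cols:
        r0=int(round(f(c)));w=G[r0-half:r0+half+1,c].astype(float);w=np.clip(np.percentile(w,60)-w,0,None)
        if w.sum()>0: pts.append((c,(w*np.arange(r0-half,r0+half+1)).sum()/w.sum()))
    p=np.array(pts,np.float32);vx,vy,x,y=cv2.fitLine(p,cv2.DIST_HUBER,0,.01,.01).ravel()
    return vy/vx,y-vy/vx*x
def goal(p,yawdeg):
    # shift (mm, tool axes) and turn (deg) to TCP position p with the tool's y (closing line) along yawdeg (mod 180)
    s=env.read_state();q=s["orientation"];R=Ro.from_quat([q[1],q[2],q[3],q[0]])
    y=R.as_matrix()[:,1];cur=np.degrees(np.arctan2(y[1],y[0]))
    d=(yawdeg-cur+90)%180-90
    print("shift",(R.as_matrix().T@(np.array(p)-s["eef_pos"])*1e3).round(1),"turn",round(-d,1),"q6",s["qpos"][5].round(3),"tooly",round(cur,1),"toolx",R.as_matrix()[:,0].round(3))
E
python3 - <<'E'
from h import *
T=cv2.imread("pics/top0.png");S=cv2.imread("pics/scene0.png");G=T.max(2)
for nm,r0,cols,z in(("wall+",lambda c:178.5-.113*(c-180),range(146,218),.057),("wall-",lambda c:222-.113*(c-180),range(146,222),.057),
  ("rib+",lambda c:194.8-.113*(c-180),range(165,200),.012),("rib-",lambda c:207.8-.113*(c-180),range(165,200),.012)):
    a,b=darkline(G,cols,r0,3);p,q=[onz("top",(c,a*c+b),z) for c in(160,205)]
    d=p-q;yaw=np.arctan2(d[1],d[0]);n=np.array([np.cos(yaw-np.pi/2),np.sin(yaw-np.pi/2)])  # n = case x
    print(nm,a,b,"yaw",np.degrees(yaw),"p",p.round(4),"q",q.round(4),"off along fixed n",p[:2]@np.array([np.cos(np.radians(5.5)),np.sin(np.radians(5.5))]))
for u in((286,188.7),(335,180),(342,219.5),(293.7,224.5)): print("lidc",onz("top",u,.012).round(4))
a=cv2.resize(T[165:240,125:240],None,fx=6.9,fy=6.9,interpolation=cv2.INTER_CUBIC)
cv2.imwrite("pics/case.png",a);print(a.shape)
E
```

```text
wall+ -0.11821242 200.44225 yaw 97.86901543780071 p [0.5428 0.2263 0.057 ] q [0.5607 0.0971 0.057 ] off along fixed n 0.562030169142638
wall- -0.12106051 244.29736 yaw 97.82275558187763 p [0.4176 0.221  0.057 ] q [0.4351 0.0934 0.057 ] off along fixed n 0.43687447698176496
rib+ -0.12028417 216.54167 yaw 97.91167977018279 p [0.5025 0.2325 0.012 ] q [0.521  0.0995 0.012 ] off along fixed n 0.5224880098086393
rib- -0.12409765 229.99564 yaw 98.06785453674323 p [0.4642 0.2309 0.012 ] q [0.483  0.0984 0.012 ] off along fixed n 0.4842188352422508
lidc [ 0.5347 -0.1424  0.012 ]
lidc [ 0.5637 -0.2902  0.012 ]
lidc [ 0.4449 -0.3097  0.012 ]
lidc [ 0.4278 -0.1657  0.012 ]
(518, 794, 3)
```

View pics/case.png

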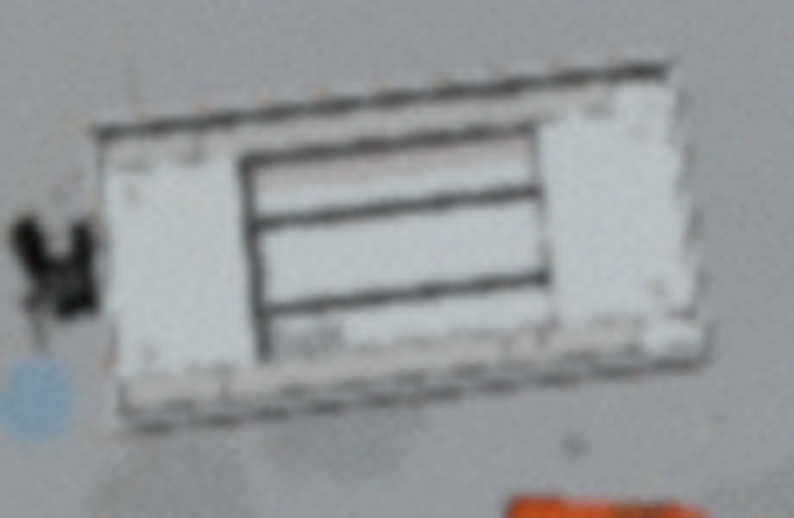

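The crop shows the case's ribs as dark lines, the opening's dark left edge at x≈243–255, its right edge at x≈537–548, white decks, and dark lines along the walls. Rib and wall midlines differ by 4 mm, so I'll check with rail edges and the scene view.

Run:
```python
from h import *
from scipy.ndimage import map_coordinates
T=cv2.imread("pics/top0.png");S=cv2.imread("pics/scene0.png")
n=np.array([np.cos(np.radians(7.9)),np.sin(np.radians(7.9))]);m=np.array([-n[1],n[0]])
W=lambda x,y:x*n+y*m   # x,y along the case axes from world origin
def prof(name,I,x,y,z):  # mean brightness at plane z, arrays broadcast
    P=W(0,0)+x[...,None]*n+y[...,None]*m
    uv=np.array([proj(name,[a,b,z]) for a,b in P.reshape(-1,2)])
    return map_coordinates(I.max(2).astype(float),[uv[:,1],uv[:,0]],order=1).reshape(x.shape)
c=(W(.51,.09));print("approx centre",c)
yc=.5*np.array([0.4933,.1635])@m if 0 else 0
y0=np.mean([np.array(onz("top",u,.045)[:2])@m for u in((140.5,200),(223.3,200))]);print("y mid from ends",y0,[np.array(onz("top",u,.045)[:2])@m for u in((140.5,200),(223.3,200))])
for nm,I in(("top",T),("scene",S)):
  for z in(.045,.057,.012):
    xs=np.arange(.51-.08,.51+.081,.002);ys=y0+np.linspace(-.04,.04,21)
    X,Y=np.meshgrid(xs,ys,indexing="ij");v=prof(nm,I,X,Y,z).mean(1)
    print(nm,z,"x profile",[(int(round((a-.51)*1e3)),int(b)) for a,b in zip(xs,v)])
  ys=np.arange(y0-.14,y0+.141,.0025);xs=.51+np.linspace(-.012,.012,9)
  X,Y=np.meshgrid(xs,ys,indexing="ij");v=prof(nm,I,X,Y,.043).mean(0)
  print(nm,"y profile z43",[(int(round((a-y0)*1e3)),int(b)) for a,b in zip(ys,v)])
```

```text
approx centre [0.49278982 0.15924257]
y mid from ends 0.093596743545365 [np.float64(0.21245275945110856), np.float64(-0.02525927236037855)]
top 0.045 x profile [(-80, 149), (-78, 148), (-76, 148), (-74, 147), (-72, 145), (-70, 137), (-68, 125), (-66, 115), (-64, 116), (-62, 127), (-60, 131), (-58, 131), (-56, 138), (-54, 151), (-52, 162), (-50, 167), (-48, 167), (-46, 163), (-44, 160), (-42, 160), (-40, 168), (-38, 176), (-36, 181), (-34, 184), (-32, 185), (-30, 182), (-28, 171), (-26, 146), (-24, 118), (-22, 106), (-20, 122), (-18, 153), (-16, 176), (-14, 188), (-12, 192), (-10, 194), (-8, 194), (-6, 193), (-4, 194), (-2, 194), (0, 194), (2, 194), (4, 193), (6, 190), (8, 181), (10, 162), (12, 132), (14, 109), (16, 111), (18, 137), (20, 165), (22, 182), (24, 187), (26, 185), (28, 179), (30, 172), (32, 168), (34, 162), (36, 150), (38, 130), (40, 108), (42, 97), (44, 106), (46, 129), (48, 149), (50, 160), (52, 163), (54, 157), (56, 142), (58, 120), (60, 101), (62, 101), (64, 118), (66, 141), (68, 151), (70, 154), (72, 154), (74, 154), (76, 153), (78, 154), (80, 153)]Traceback (most recent call last):
  File "<stdin>", line 16, in <module>
  File "<stdin>", line 8, in prof
  File "h.py", line 12, in proj
    K,R,t=cam(n); q=K@(R@np.asarray(p,float)+t); return q[:2]/q[2]
          ~~~^^^
  File "h.py", line 5, in cam
    m=viewer.camera_model(n); K=np.array(m["camera_matrix"],float); r=np.array(m["rvec"],float); t=np.array(m["tvec"],float).ravel()
ValueError: time passes only in moves, steps and waits
```

```bash
sed -i 's/^def cam(n):/from functools import lru_cache\n@lru_cache\ndef cam(n):/' h.py
cat >> h.py <<'E'
from scipy.ndimage import map_coordinates
N=np.array([np.cos(np.radians(7.9)),np.sin(np.radians(7.9))]);M=np.array([-N[1],N[0]])  # case axes
def prof(name,I,x,y,z):  # brightness on plane z over grids of coordinates along N, M
    P=(x[...,None]*N+y[...,None]*M).reshape(-1,2);uv=np.array([proj(name,[*p,z]) for p in P])
    return map_coordinates(I.max(2).astype(float),[uv[:,1],uv[:,0]],order=1).reshape(x.shape)
E
python3 - <<'E'
from h import *
T=cv2.imread("pics/top0.png");S=cv2.imread("pics/scene0.png");x0,y0=.511,.0936
f=lambda a,v,o:" ".join(f"{int(round((p-o)*1e3))}:{int(q)}" for p,q in zip(a,v))
ys=np.arange(y0-.15,y0+.151,.003)
for nm,I in(("top",T),("scene",S)):
  for z in (.043,):
    X,Y=np.meshgrid(x0+np.linspace(-.012,.012,7),ys,indexing="ij");print(nm,z,"y",f(ys,prof(nm,I,X,Y,z).mean(0),y0))
  xs=np.arange(x0-.08,x0+.081,.003)
X,Y=np.meshgrid(xs,y0+np.linspace(-.04,.04,17),indexing="ij");print("scene z45 x",f(xs,prof("scene",S,X,Y,.045).mean(1),x0))
print("scene z12 x",f(xs,prof("scene",S,X,Y,.012).mean(1),x0))
E
```

```text
top 0.043 y -150:152 -147:152 -144:153 -141:153 -138:153 -135:152 -132:152 -129:149 -126:148 -123:158 -120:172 -117:186 -114:194 -111:194 -108:195 -105:194 -102:194 -99:193 -96:194 -93:194 -90:194 -87:194 -84:193 -81:194 -78:194 -75:194 -72:195 -69:192 -66:182 -63:162 -60:158 -57:171 -54:179 -51:180 -48:179 -45:180 -42:180 -39:181 -36:182 -33:182 -30:184 -27:183 -24:181 -21:181 -18:180 -15:181 -12:181 -9:181 -6:181 -3:181 0:180 3:180 6:180 9:180 12:180 15:179 18:179 21:179 24:179 27:179 30:180 33:180 36:180 39:180 42:181 45:183 48:180 51:175 54:158 57:123 60:99 63:131 66:175 69:190 72:193 75:192 78:192 81:191 84:190 87:190 90:192 93:193 96:192 99:193 102:192 105:192 108:193 111:193 114:191 117:184 120:166 123:140 126:99 129:52 132:37 135:43 138:49 141:53 144:56 147:52 150:52
scene 0.043 y -150:174 -147:173 -144:165 -141:142 -138:113 -135:97 -132:94 -129:97 -126:121 -123:159 -120:187 -117:196 -114:201 -111:201 -108:200 -105:200 -102:199 -99:199 -96:200 -93:202 -90:201 -87:201 -84:202 -81:201 -78:201 -75:201 -72:202 -69:200 -66:192 -63:176 -60:158 -57:149 -54:147 -51:146 -48:147 -45:14
[... 586 characters left out ...]
1:190 -38:195 -35:196 -32:197 -29:198 -26:199 -23:194 -20:178 -17:142 -14:98 -11:97 -8:131 -5:167 -2:182 1:177 4:167 7:156 10:139 13:120 16:111 19:110 22:110 25:110 28:109 31:105 34:102 37:102 40:112 43:132 46:154 49:165 52:160 55:147 58:127 61:113 64:111 67:122 70:140 73:162 76:177 79:177
scene z12 x -80:170 -77:170 -74:167 -71:158 -68:138 -65:113 -62:106 -59:106 -56:107 -53:108 -50:109 -47:109 -44:108 -41:108 -38:109 -35:116 -32:134 -29:155 -26:167 -23:160 -20:162 -17:176 -14:192 -11:200 -8:201 -5:201 -2:202 1:202 4:198 7:183 10:151 13:105 16:92 19:124 22:160 25:183 28:183 31:174 34:165 37:151 40:130 43:115 46:111 49:111 52:111 55:110 58:109 61:106 64:106 67:110 70:122 73:139 76:155 79:161
```

Run:
```python
from h import *
goal([.4915,-.385,.13],19.2)
```

```text
shift [-581.4 -777.3  101.6] turn 54.1 q6 -0.203 tooly 73.3 toolx [-0.958  0.287  0.   ]
```

Call:
{"op": "carry_out", "data": {"motion": [[[1, -581, -777, 102, 54], [1, -581, -777, 102, 54], [1, -581, -777, 102, 54], [1, -581, -777, 102, 54], [1, -581, -777, 102, 54]]], "newtons": 40}}

```text
clock: 0.72
eef_pos: [0.2647, 0.2334, 0.1984]
orientation: [0.0, 0.578, 0.816, 0.0]
force: [1.9, -0.3, 0.4]
opening: 1.003
grasp_force: 0.0
```

Run:
```python
from h import *
print(env.read_state()["qpos"].round(2));goal([.4915,-.385,.13],19.2)
```

```text
[ 0.4  -0.08  2.   -0.    1.22  0.07]
shift [-658.6    9.3   68.5] turn 0.1 q6 0.066 tooly 19.3 toolx [-0.331  0.944 -0.   ]
```

Call:
{"op": "carry_out", "data": {"motion": [[[1, -658, 9, 68, 0], [1, -658, 9, 68, 0], [1, -658, 9, 68, 0], [1, -658, 9, 68, 0], [1, -658, 9, 68, 0]]]}}

```text
clock: 1.35
eef_pos: [0.3732, -0.0584, 0.1664]
orientation: [0.0, 0.577, 0.817, 0.0]
force: [1.6, 1.0, 0.8]
opening: 1.001
grasp_force: 0.0
```

Run:
```python
from h import *
goal([.4915,-.385,.13],19.2)
```

```text
shift [-347.4    2.1   36.4] turn 0.4 q6 -0.795 tooly 19.6 toolx [-0.335  0.942 -0.   ]
```

Call:
{"op": "carry_out", "data": {"motion": [[[1, -347, 2, 36, 0], [1, -347, 2, 36, 0], [1, -347, 2, 36, 0], [1, -347, 2, 36, 0], [1, -347, 2, 36, 0]]]}}

```text
clock: 1.98
eef_pos: [0.4793, -0.3503, 0.1335]
orientation: [-0.0, 0.576, 0.817, 0.0]
force: [0.8, -0.4, 0.3]
opening: 1.0
grasp_force: 0.0
```

Run:
```python
from h import *
goal([.4915,-.385,.13],19.2);goal([.4915,-.385,.006],19.2)
S=viewer.camera("scene");T=viewer.camera("top")
a=np.vstack([cv2.resize(S[170:290,240:440],None,fx=2.5,fy=2.5),cv2.resize(T[140:260,270:470],None,fx=2.5,fy=2.5)])
cv2.imwrite("pics/tubegrasp.png",a[:,:,::-1]);print(a.shape)
```

```text
shift [-36.8  -0.2   3.5] turn 0.4 q6 -1.161 tooly 19.6 toolx [-0.335  0.942  0.001]
shift [-3.690e+01 -1.000e-01  1.275e+02] turn 0.4 q6 -1.161 tooly 19.6 toolx [-0.335  0.942  0.001]
(600, 500, 3)
```

View pics/tubegrasp.png

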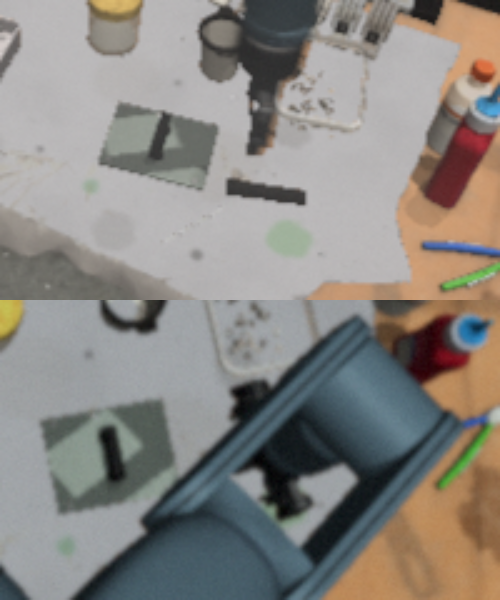

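The picture shows the fingers over the tube's neighbourhood (tube at (265,190) in the upper crop), nothing in the way. Descending.

Call:
{"op": "carry_out", "data": {"motion": [[[0.3, -37, 0, 40, 0], [0.3, -37, 0, 90, 0], [0.3, -37, 0, 127, 0], [0.3, -37, 0, 127, 0], [-1, -37, 0, 127, 0]]], "newtons": 30}}

```text
clock: 2.7
eef_pos: [0.4921, -0.3835, 0.0086]
orientation: [0.001, 0.576, 0.817, -0.0]
force: [0.4, -0.0, -0.9]
opening: 0.45
grasp_force: 0.0
```

Call:
{"op": "carry_out", "data": {"motion": [[[-1, 0, 0, 0, 0], [-1, 0, 0, 0, 0], [-1, 0, 0, 0, 0], [-1, 0, 0, -20, 0], [-1, 0, 0, -60, 0]]]}}

```text
clock: 3.32
eef_pos: [0.4906, -0.3822, 0.0669]
orientation: [-0.002, 0.576, 0.817, 0.0]
force: [0.7, -0.5, -0.3]
opening: 0.267
grasp_force: 29.6
```

Run:
```python
from h import *
print(env.read_state()["opening"]*85, env.read_state()["grasp_force"])
for z in(.13,.03): goal([.4933,.1629,z],7.9)
```

```text
22.736126334579623 29.564777612686157
shift [512.7 185.6 -61.7] turn 11.7 q6 -1.183 tooly 19.6 toolx [-0.336  0.942  0.003]
shift [512.4 185.7  38.3] turn 11.7 q6 -1.183 tooly 19.6 toolx [-0.336  0.942  0.003]
```

Call:
{"op": "carry_out", "data": {"motion": [[[-1, 60, 22, -75, 2], [-1, 513, 186, -75, 12], [-1, 513, 186, -75, 12], [-1, 513, 186, -75, 12], [-1, 513, 186, -75, 12]]]}}

```text
clock: 3.95
eef_pos: [0.4931, -0.0913, 0.1295]
orientation: [0.001, 0.659, 0.752, 0.0]
force: [1.0, 0.7, -0.6]
opening: 0.266
grasp_force: 29.6
```

Run:
```python
from h import *
for z in(.13,.03): goal([.4933,.1629,z],7.9)
```

```text
shift [251.9  33.8  -0.7] turn -0.3 q6 -0.539 tooly 7.6 toolx [-0.132  0.991 -0.001]
shift [252.   33.6  99.3] turn -0.3 q6 -0.539 tooly 7.6 toolx [-0.132  0.991 -0.001]
```

Call:
{"op": "carry_out", "data": {"motion": [[[-1, 252, 34, 0, 0], [-1, 252, 34, 0, 0], [-1, 252, 34, 0, 0], [-1, 252, 34, 0, 0], [-1, 252, 34, 0, 0]]]}}

```text
clock: 4.58
eef_pos: [0.4928, 0.1653, 0.1292]
orientation: [0.0, 0.656, 0.754, 0.001]
force: [-1.0, -0.8, -0.7]
opening: 0.265
grasp_force: 29.6
```

Run:
```python
from h import *
for z in(.06,.015): goal([.4933,.1629,z],7.9)
```

```text
shift [-2.5  0.1 69.2] turn 0.1 q6 -0.031 tooly 8.0 toolx [-0.139  0.99   0.001]
shift [ -2.5   0.  114.2] turn 0.1 q6 -0.031 tooly 8.0 toolx [-0.139  0.99   0.001]
```

Call:
{"op": "carry_out", "data": {"motion": [[[-1, -2, 0, 50, 0], [-1, -2, 0, 90, 0], [-1, -2, 0, 108, 0], [-1, -2, 0, 114, 0], [-1, -2, 0, 114, 0]]]}}

```text
clock: 5.2
eef_pos: [0.4942, 0.1583, 0.0153]
orientation: [0.0, 0.659, 0.752, 0.0]
force: [0.5, -0.1, 0.0]
opening: 0.266
grasp_force: 29.7
```

Call:
{"op": "carry_out", "data": {"motion": [[[-0.1, 0, 0, 0, 0], [-0.1, 0, 0, 0, 0], [-0.1, 0, 0, 0, 0], [-0.1, 0, 0, -30, 0], [-0.1, 0, 0, -90, 0]]]}}

```text
clock: 5.82
eef_pos: [0.4916, 0.1589, 0.1032]
orientation: [-0.002, 0.659, 0.753, -0.002]
force: [1.1, 0.4, -0.1]
opening: 0.45
grasp_force: 0.0
```

Call:
{"op": "carry_out", "data": {"motion": [[[0, 0, 0, -60, 0], [0, -250, 0, -60, 0], [0, -250, 0, -60, 0], [0, -250, 0, -60, 0], [0, -250, 0, -60, 0]]]}}

```text
clock: 6.45
eef_pos: [0.5269, -0.0904, 0.1647]
orientation: [0.0, 0.658, 0.753, 0.0]
force: [0.9, 0.4, -0.2]
opening: 0.502
grasp_force: 0.0
```

Run:
```python
from h import *
S=viewer.camera("scene");T=viewer.camera("top")
a=np.vstack([cv2.resize(S[130:230,145:295],None,fx=3,fy=3),cv2.resize(T[150:250,110:260],None,fx=3,fy=3)])
cv2.imwrite("pics/tubein.png",a[:,:,::-1])
print(proj("top",[.4933,.1629,.017]))
for n,I,roi in(("top",T,(162,183,206,220)),):
    for c in blobs(I,lambda h,r:h[...,2]<70,roi,15): 
        r=cv2.minAreaRect(c);p=onz(n,r[0],.017);print(r,p,(p[:2]-[.4933,.1629])@N,(p[:2]-[.4933,.1629])@M)
goal([.4955,-.2245,.12],101.5);goal([.4955,-.2245,.02],101.5)
```

```text
[183.15853301 200.55885868]
((184.92071533203125, 198.78656005859375), (7.951071262359619, 34.78593826293945), 83.6598129272461) [0.49866984 0.15788316 0.017     ] 0.00462934325278509 -0.005707285987542988
shift [-124.4  -48.5   44.9] turn 85.8 q6 -0.511 tooly 7.3 toolx [-0.127  0.992 -0.003]
shift [-124.1  -48.7  144.9] turn 85.8 q6 -0.511 tooly 7.3 toolx [-0.127  0.992 -0.003]
```

View pics/tubein.png

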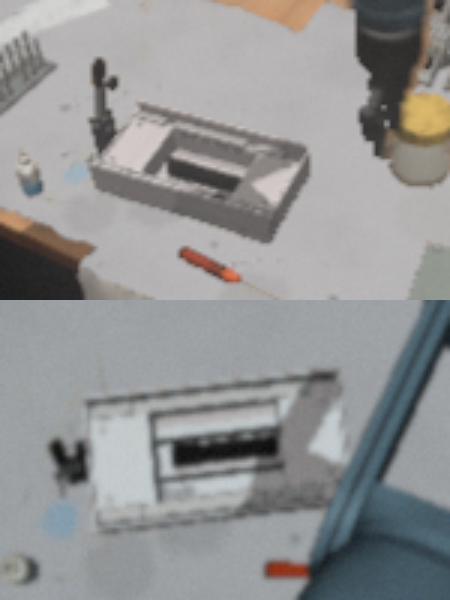

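Tube lies between the ribs in both crops (top crop (225,447)), nearly parallel to them. Now the lid.

Call:
{"op": "carry_out", "data": {"motion": [[[0.2, -60, -24, 20, 11], [0.2, -124, -49, 45, 22], [0.2, -124, -49, 45, 33], [0.2, -124, -49, 45, 44], [0.2, -124, -49, 45, 54]]]}}

```text
clock: 7.18
eef_pos: [0.4944, -0.2177, 0.1191]
orientation: [-0.0, 0.929, 0.371, -0.0]
force: [0.4, 0.6, -0.1]
opening: 0.6
grasp_force: 0.0
```

Call:
{"op": "carry_out", "data": {"motion": [[[0.2, 0, 0, 0, 32], [0.2, 0, 0, 0, 32], [0.2, 0, 0, 0, 32], [0.2, 0, 0, 0, 32], [0.2, 0, 0, 0, 32]]]}}

```text
clock: 7.8
eef_pos: [0.4947, -0.2176, 0.1194]
orientation: [-0.0, 0.994, 0.106, -0.0]
force: [-0.7, -0.1, 0.0]
opening: 0.597
grasp_force: 0.0
```

Run:
```python
from h import *
goal([.4955,-.2255,.12],101.5);goal([.4955,-.2255,.022],101.5)
```

```text
shift [-0.9  7.9 -0.6] turn 0.6 q6 0.738 tooly -77.9 toolx [ 0.978  0.21  -0.   ]
shift [-0.9  7.9 97.4] turn 0.6 q6 0.738 tooly -77.9 toolx [ 0.978  0.21  -0.   ]
```

Call:
{"op": "carry_out", "data": {"motion": [[[0.2, -1, 8, 50, 0], [0.2, -1, 8, 90, 0], [0.2, -1, 8, 97, 0], [0.2, -1, 8, 97, 0], [-1, -1, 8, 97, 0]]], "newtons": 60}}

```text
clock: 8.43
eef_pos: [0.4966, -0.2267, 0.0241]
orientation: [0.001, 0.995, 0.104, 0.001]
force: [0.2, -0.8, -0.1]
opening: 0.402
grasp_force: 0.0
```

Call:
{"op": "carry_out", "data": {"motion": [[[-1, 0, 0, 0, 0], [-1, 0, 0, 0, 0], [-1, 0, 0, 0, 0], [-1, 0, 0, -20, 0], [-1, 0, 0, -60, 0]]]}}

```text
clock: 9.05
eef_pos: [0.4936, -0.2248, 0.0813]
orientation: [-0.002, 0.995, 0.104, -0.002]
force: [0.2, -0.9, -4.4]
opening: 0.15
grasp_force: 59.0
```

Call:
{"op": "carry_out", "data": {"motion": [[[-1, 0, 0, -45, 0], [-1, 0, 0, -70, 0], [-1, 0, 0, -70, 0]]]}}

```text
clock: 9.43
eef_pos: [0.4964, -0.2267, 0.1544]
orientation: [0.002, 0.995, 0.104, 0.002]
force: [-0.6, 1.0, -4.4]
opening: 0.15
grasp_force: 59.4
```

Run:
```python
from h import *
c=np.array([.4933,.1629]); p=c-.016*M;print(p)
goal([*p,.15],97.9)
```

```text
[0.49549911 0.14705185]
shift [  76.4 -365.9    3.4] turn 4.0 q6 0.73 tooly -78.1 toolx [0.978 0.207 0.003]
```

Call:
{"op": "carry_out", "data": {"motion": [[[-1, 10, -50, 0, 1], [-1, 76, -366, 0, 4], [-1, 76, -366, 0, 4], [-1, 76, -366, 0, 4], [-1, 76, -366, 0, 4]]]}}

```text
clock: 10.05
eef_pos: [0.4928, 0.0769, 0.1505]
orientation: [-0.0, 0.998, 0.069, -0.001]
force: [1.0, 1.2, -4.5]
opening: 0.149
grasp_force: 59.6
```

Run:
```python
from h import *
goal([.4955,.1471,.15],97.9)
```

```text
shift [ 12.3 -69.2   0.5] turn -0.0 q6 1.364 tooly -82.1 toolx [ 0.991  0.137 -0.003]
```

Call:
{"op": "carry_out", "data": {"motion": [[[-1, 10, -58, 0, 0], [-1, 12, -69, 15, 0], [-1, 12, -69, 58, 0], [-1, 12, -69, 58, 0], [-1, 12, -69, 58, 0]]]}}

```text
clock: 10.68
eef_pos: [0.4968, 0.1443, 0.0943]
orientation: [0.0, 0.998, 0.069, -0.001]
force: [0.9, 0.8, -3.5]
opening: 0.149
grasp_force: 60.0
```

Run:
```python
from h import *
goal([.4955,.1471,.092],97.9)
S=viewer.camera("scene");T=viewer.camera("top")
cv2.imwrite("pics/t1.png",T[:,:,::-1]);cv2.imwrite("pics/s1.png",S[:,:,::-1])
a=np.hstack([cv2.resize(S[140:220,160:260],None,fx=4,fy=4,interpolation=2),cv2.resize(T[155:235,130:230],None,fx=4,fy=4,interpolation=2)])
cv2.imwrite("pics/over.png",a[:,:,::-1])
```

```text
shift [-0.9 -3.   2.3] turn -0.0 q6 1.501 tooly -82.1 toolx [ 0.991  0.137 -0.001]
```

View pics/over.png

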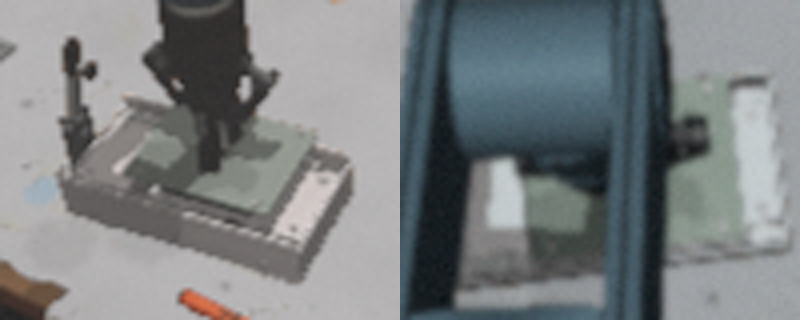

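The left crop shows the lid just above the case with its corners at about (315,145), (265,215), (160,190). In the right crop its right end spans (730,80) to (740,245), just inside the walls. Measuring its side edges.

Run:
```python
from h import *
T=cv2.imread("pics/t1.png")[:,:,::-1].astype(int);S=cv2.imread("pics/s1.png")[:,:,::-1].astype(int)
zt=.0943-.0225+.012
print("top rows col205",[(r,*T[r,205]) for r in list(range(168,182))+list(range(208,226))])
G=lambda I:cv2.GaussianBlur((I[...,1]-I[...,0]).astype(np.float32),(0,0),.7)
x0,y0=.511,.0936
for nm,I in(("top",T),("scene",S)):
    g=G(I);V=cv2.cvtColor(np.repeat(g[...,None],3,2),cv2.COLOR_BGR2RGB)
    for z in(zt,):
        xs=np.arange(x0-.08,x0+.081,.003);ys=y0+np.linspace(-.08,-.06,9) if nm=="top" else y0+np.linspace(-.08,-.06,9)
        X,Y=np.meshgrid(xs,ys,indexing="ij")
        print(nm,"N:"," ".join(f"{int(round((p-x0)*1e3))}:{q:.0f}" for p,q in zip(xs,prof(nm,V,X,Y,z).mean(1))))
        ys=np.arange(y0-.12,y0+.08,.003);X,Y=np.meshgrid(x0+np.linspace(-.045,-.02,9),ys,indexing="ij")
        print(nm,"M:"," ".join(f"{int(round((p-y0)*1e3))}:{q:.0f}" for p,q in zip(ys,prof(nm,V,X,Y,z).mean(0))))
```

```text
top rows col205 [(168, np.int64(158), np.int64(161), np.int64(163)), (169, np.int64(156), np.int64(160), np.int64(163)), (170, np.int64(161), np.int64(163), np.int64(167)), (171, np.int64(155), np.int64(161), np.int64(164)), (172, np.int64(154), np.int64(158), np.int64(162)), (173, np.int64(142), np.int64(142), np.int64(146)), (174, np.int64(131), np.int64(136), np.int64(132)), (175, np.int64(139), np.int64(148), np.int64(140)), (176, np.int64(150), np.int64(158), np.int64(153)), (177, np.int64(147), np.int64(158), np.int64(151)), (178, np.int64(137), np.int64(150), np.int64(144)), (179, np.int64(139), np.int64(152), np.int64(143)), (180, np.int64(137), np.int64(151), np.int64(142)), (181, np.int64(140), np.int64(153), np.int64(145)), (208, np.int64(127), np.int64(141), np.int64(131)), (209, np.int64(128), np.int64(142), np.int64(133)), (210, np.int64(134), np.int64(150), np.int64(140)), (211, np.int64(136), np.int64(150), np.int64(141)), (212, np.int64(143), np.int64(156), np.int64(146)), (213, np.int64(139), np.int64(151), np.int64(143)), (214, np.int64(135), np.int64(146), np.int6
[... 1340 characters left out ...]
 -77:-3 -74:-3 -71:-3 -68:-2 -65:-1 -62:2 -59:4 -56:5 -53:5 -50:4 -47:5 -44:5 -41:6 -38:6 -35:6 -32:6 -29:5 -26:5 -23:5 -20:5 -17:6 -14:6 -11:6 -8:6 -5:6 -2:6 1:5 4:5 7:5 10:5 13:5 16:5 19:5 22:4 25:5 28:5 31:5 34:6 37:6 40:5 43:5 46:4 49:3 52:1 55:-1 58:-2 61:-2 64:-2 67:-2 70:-2 73:-2 76:-2 79:-2
scene M: -120:-9 -117:-8 -114:-8 -111:-7 -108:-6 -105:-5 -102:-3 -99:-1 -96:2 -93:4 -90:5 -87:6 -84:5 -81:5 -78:5 -75:5 -72:6 -69:6 -66:6 -63:5 -60:5 -57:5 -54:5 -51:5 -48:5 -45:5 -42:5 -39:5 -36:4 -33:4 -30:4 -27:3 -24:2 -21:2 -18:1 -15:1 -12:1 -9:1 -6:1 -3:2 0:2 3:2 6:2 9:2 12:3 15:3 18:4 21:4 24:4 27:4 30:4 33:4 36:4 39:4 42:4 45:4 48:3 51:1 54:-2 57:-5 60:-6 63:-6 66:-6 69:-6 72:-5 75:-5 78:-5
```

Call:
{"op": "carry_out", "data": {"motion": [[[-1, 0, 0, 10, 0], [-1, 0, 0, 14, 0], [-1, 0, 0, 18, 0], [-1, 0, 0, 18, 0], [-1, 0, 0, 18, 0]]]}}

```text
clock: 11.4
eef_pos: [0.4969, 0.145, 0.0765]
orientation: [0.0, 0.998, 0.069, 0.0]
force: [-0.6, -0.1, -4.4]
opening: 0.149
grasp_force: 60.1
```

Run:
```python
from h import *
s=env.read_state();print(s["eef_pos"],s["force"],s["torque"]);d=s["eef_pos"][:2]-[.4933,.1629];print(d@N,d@M)
```

```text
[0.49686575 0.1450147  0.07647362] [-0.59110907 -0.08974913 -4.35708521] [-0.0511099   0.00320451 -0.05382433]
0.0010736756659822256 -0.01820565233969478
```

Call:
{"op": "carry_out", "data": {"motion": [[[-1, -0.5, 0, 3, 0], [-1, -0.5, 0, 6, 0], [-1, -0.5, 0, 6, 0]]]}}

```text
clock: 11.78
eef_pos: [0.496, 0.1449, 0.0701]
orientation: [-0.0, 0.998, 0.069, -0.0]
force: [0.2, -0.2, -3.2]
opening: 0.151
grasp_force: 60.1
```

Call:
{"op": "carry_out", "data": {"motion": [[[-1, 0, 0, 2, 0], [-1, 0, 0, 2, 0]]]}}

```text
clock: 12.02
eef_pos: [0.4964, 0.1449, 0.069]
orientation: [0.0, 0.998, 0.069, 0.0]
force: [-2.9, -0.4, 3.2]
opening: 0.151
grasp_force: 60.9
```

Call:
{"op": "carry_out", "data": {"motion": [[[-0.58, 0, 0, -1, 0], [-0.58, 0, 0, -1, 0], [-0.58, 0, 0, -1, 0], [-0.58, 0, -1, -1, 0], [-0.58, 0, -2, -1, 0]]], "newtons": 20}}

```text
clock: 12.65
eef_pos: [0.496, 0.1469, 0.0694]
orientation: [0.0, 0.998, 0.069, 0.0]
force: [0.2, -2.5, 0.8]
opening: 0.209
grasp_force: 1.5
```

Call:
{"op": "carry_out", "data": {"motion": [[[-0.58, 0, -1, 0, 0], [-0.58, 0, -2, 0, 0], [-0.58, 0, -3, 0, 0], [-0.58, 0, -4, 0, 0], [-0.58, 0, -5, 0, 0]]]}}

```text
clock: 13.28
eef_pos: [0.4953, 0.1519, 0.0694]
orientation: [0.0, 0.998, 0.069, -0.0]
force: [0.2, -2.9, -0.8]
opening: 0.21
grasp_force: 1.2
```

Call:
{"op": "carry_out", "data": {"motion": [[[-0.58, 0, -1, 0, 0], [-0.58, 0, -2, 0, 0], [-0.58, 0, -3, 0, 0], [-0.58, 0, -4, 0, 0], [-0.58, 0, -5, 0, 0]]]}}

```text
clock: 13.9
eef_pos: [0.4946, 0.1569, 0.0694]
orientation: [-0.0, 0.998, 0.069, -0.0]
force: [1.0, -2.9, -1.1]
opening: 0.213
grasp_force: 1.1
```

Call:
{"op": "carry_out", "data": {"motion": [[[-0.58, 0, -1, 0, 0], [-0.58, 0, -2, 0, 0], [-0.58, 0, -3, 0, 0], [-0.58, 0, -4, 0, 0], [-0.58, 0, -5, 0, 0]]]}}

```text
clock: 14.52
eef_pos: [0.4939, 0.1618, 0.0694]
orientation: [-0.0, 0.998, 0.069, -0.0]
force: [0.7, -0.8, -1.1]
opening: 0.212
grasp_force: 1.0
```

Call:
{"op": "carry_out", "data": {"motion": [[[-0.58, 0, -1, 0, 0], [-0.58, 0, -2, 0, 0], [-0.58, 0, -3, 0, 0], [-0.58, 0, -4, 0, 0], [-0.58, 0, -5, 0, 0]]]}}

```text
clock: 15.15
eef_pos: [0.4932, 0.1668, 0.0694]
orientation: [-0.0, 0.998, 0.069, -0.0]
force: [0.6, -1.4, -0.9]
opening: 0.21
grasp_force: 0.9
```

Call:
{"op": "carry_out", "data": {"motion": [[[-0.58, 0, -1, 0, 0], [-0.58, 0, -2, 0, 0], [-0.58, 0, -3, 0, 0], [-0.58, 0, -4, 0, 0], [-0.58, 0, -5, 0, 0]]]}}

```text
clock: 15.78
eef_pos: [0.4925, 0.1717, 0.0694]
orientation: [-0.0, 0.998, 0.069, -0.0]
force: [-0.2, -2.2, -1.0]
opening: 0.208
grasp_force: 0.9
```

Call:
{"op": "carry_out", "data": {"motion": [[[-0.58, 0, -1, 0, 0], [-0.58, 0, -2, 0, 0], [-0.58, 0, -3, 0, 0]]]}}

```text
clock: 16.15
eef_pos: [0.4922, 0.1748, 0.0695]
orientation: [-0.0, 0.998, 0.069, 0.0]
force: [0.6, -3.4, -1.1]
opening: 0.21
grasp_force: 1.2
```

Call:
{"op": "carry_out", "data": {"motion": [[[-0.58, 0, -1, 0, 0], [-0.58, 0, -2, 0, 0], [-0.58, 0, -3, 0, 0], [-0.58, 0, -3, 0, 0]]]}}

```text
clock: 16.65
eef_pos: [0.4918, 0.1777, 0.0695]
orientation: [-0.0, 0.998, 0.069, 0.0]
force: [0.0, -2.4, 0.8]
opening: 0.208
grasp_force: 1.0
```

Run:
```python
from h import *
s=env.read_state();print(s["force"],s["torque"],s["eef_pos"])
S=viewer.camera("scene");T=viewer.camera("top")
cv2.imwrite("pics/t2.png",T[:,:,::-1]);cv2.imwrite("pics/s2.png",S[:,:,::-1])
a=np.hstack([cv2.resize(S[140:220,160:260],None,fx=4,fy=4,interpolation=2),cv2.resize(T[155:235,130:230],None,fx=4,fy=4,interpolation=2)])
cv2.imwrite("pics/slid.png",a[:,:,::-1])
```

```text
[ 0.03799563 -2.4110573   0.76108658] [-0.28746898 -0.03507312 -0.0503507 ] [0.49179968 0.17767661 0.06947239]
```

View pics/slid.png

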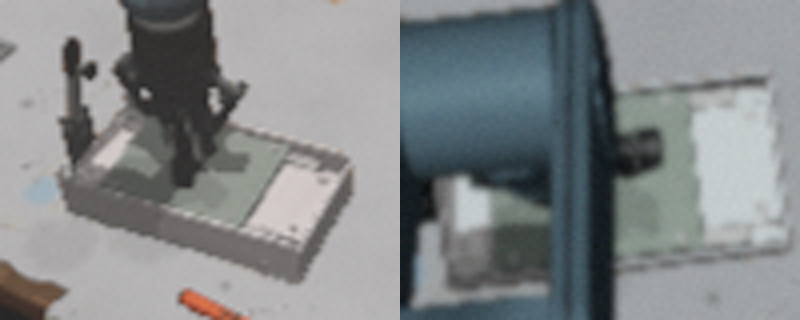

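The crops show the lid down between the walls but slid well toward the lever (its right edge now at about x=692, y 95–245), and it has evidently not dropped. Measuring its yaw and place.

```bash
cat >> h.py <<'E'
def lidedge(nm,I,z,lo,hi,x0=.511,y0=.0936,xs=(-.05,-.03,-.01,.03,.05)):
    # -y edge of the green lid: half-level crossing of G-R along M, for each x offset (m); result mm
    g=cv2.GaussianBlur((I[...,1].astype(int)-I[...,0]).astype(np.float32),(0,0),.8);V=np.repeat(g[...,None],3,2)
    ys=np.arange(lo,hi,.001);out=[]
    for x in xs:
        X,Y=np.meshgrid(x0+x+np.linspace(-.008,.008,7),y0+ys,indexing="ij");v=prof(nm,V,X,Y,z).mean(0)
        k=len(v)//4;h=(v[:k].mean()+v[-k:].mean())/2;i=np.argmax(v>h);out.append(round(ys[i]*1e3-(v[i]-h)/(v[i]-v[i-1]+1e-9),1))
    return out
E
python3 - <<'E'
from h import *
T=cv2.imread("pics/t2.png")[:,:,::-1];S=cv2.imread("pics/s2.png")[:,:,::-1]
for z in(.057,.051):
  for nm,I in(("top",T),("scene",S)): print(z,nm,lidedge(nm,I,z,-.085,-.035))
T=cv2.imread("pics/t1.png")[:,:,::-1];S=cv2.imread("pics/s1.png")[:,:,::-1]
for nm,I in(("top",T),("scene",S)): print("before",nm,lidedge(nm,I,.084,-.12,-.07))
E
```

```text
0.057 top [np.float64(-63.4), np.float64(-62.5), np.float64(-61.8), np.float64(-64.7), np.float64(-64.1)]
0.057 scene [np.float64(-69.0), np.float64(-68.1), np.float64(-67.9), np.float64(-67.3), np.float64(-66.5)]
0.051 top [np.float64(-63.1), np.float64(-62.1), np.float64(-61.4), np.float64(-64.4), np.float64(-63.6)]
0.051 scene [np.float64(-66.7), np.float64(-65.2), np.float64(-65.3), np.float64(-64.8), np.float64(-64.1)]
before top [np.float64(-95.8), np.float64(-94.5), np.float64(-94.7), np.float64(-96.7), np.float64(-96.2)]
before scene [np.float64(-100.1), np.float64(-99.4), np.float64(-98.9), np.float64(-97.8), np.float64(-96.0)]
```

The lid lags the TCP by the 2 mm slack, so it is only at about +12 mm; keep sliding.

Call:
{"op": "carry_out", "data": {"motion": [[[-0.58, 0, -0.7, 0, 0], [-0.58, 0, -1.4, 0, 0], [-0.58, 0, -2.1, 0, 0], [-0.58, 0, -2.8, 0, 0], [-0.58, 0, -3.5, 0, 0]]]}}

```text
clock: 17.38
eef_pos: [0.4915, 0.1794, 0.0695]
orientation: [0.001, 0.998, 0.069, 0.0]
force: [2.0, -11.3, 1.8]
opening: 0.21
grasp_force: 6.0
```

Run:
```python
from h import *
s=env.read_state();print(s["force"],s["torque"],s["eef_pos"])
```

```text
[  1.99852895 -11.27544868   1.82748537] [-1.95719671 -0.21870926 -0.02725757] [0.49152183 0.17941884 0.06947158]
```

Call:
{"op": "carry_out", "data": {"motion": [[[-0.58, 0, 3, 0, 0], [-0.58, 0, 6, 0, 0], [-0.58, 0, 8, 0, 0], [-0.58, 0, 10, 0, 0], [-0.58, 0, 12, 0, 0]]]}}

```text
clock: 18.0
eef_pos: [0.4927, 0.1701, 0.0694]
orientation: [-0.001, 0.998, 0.069, -0.0]
force: [-1.1, 10.7, -0.4]
opening: 0.211
grasp_force: 5.5
```

Run:
```python
from h import *
s=env.read_state();print(s["force"],s["torque"],s["eef_pos"],s["opening"])
S=viewer.camera("scene");T=viewer.camera("top")
cv2.imwrite("pics/t3.png",T[:,:,::-1]);cv2.imwrite("pics/s3.png",S[:,:,::-1])
for z in (.051,):
  for nm,I in(("top",T),("scene",S)): print(z,nm,lidedge(nm,I,z,-.085,-.035))
```

```text
[-1.06076016 10.66157219 -0.3655037 ] [1.79677044 0.10971353 0.0095761 ] [0.49265069 0.17009839 0.06938786] 0.2108531900032799
0.051 top [np.float64(-66.6), np.float64(-66.3), np.float64(-65.4), np.float64(-70.9), np.float64(-66.4)]
0.051 scene [np.float64(-68.7), np.float64(-68.2), np.float64(-68.7), np.float64(-68.3), np.float64(-67.6)]
```

Blocked both ways with about 5 mm of play: the lid is home. Centre the fingers, open, rise and shift beyond the lever.

Call:
{"op": "carry_out", "data": {"motion": [[[-0.58, 0, -5, 0, 0], [-0.2, 0, -5, 0, 0], [-0.2, 0, -5, 0, 0], [-0.2, 0, -5, -40, 0], [-0.2, 0, -5, -100, 0]]]}}

```text
clock: 18.73
eef_pos: [0.4908, 0.1736, 0.1687]
orientation: [0.0, 0.998, 0.069, -0.002]
force: [1.4, 0.2, -0.1]
opening: 0.403
grasp_force: 0.0
```

Call:
{"op": "carry_out", "data": {"motion": [[[-0.2, 0, 0, -60, 0], [-1, 0, -60, -85, 0], [-1, 0, -120, -85, 0], [-1, 0, -180, -85, 0], [-1, 0, -190, -85, 0]]], "newtons": 40}}

```text
clock: 19.35
eef_pos: [0.4649, 0.3654, 0.2541]
orientation: [-0.0, 0.997, 0.071, -0.0]
force: [-0.1, 0.2, 0.1]
opening: -0.005
grasp_force: 0.0
```

Run:
```python
from h import *
print("glue",onz("top",(117,238),.081))
S=viewer.camera("scene");T=viewer.camera("top")
cv2.imwrite("pics/t4.png",T[:,:,::-1])
a=np.hstack([cv2.resize(S[130:230,140:270],None,fx=3,fy=3,interpolation=2),cv2.resize(T[150:250,105:235],None,fx=3,fy=3,interpolation=2)])
cv2.imwrite("pics/lidhome.png",a[:,:,::-1])
for nm,I in(("top",T),("scene",S)): print(nm,lidedge(nm,I,.051,-.085,-.035))
# lever: dark blob in both views
c=np.array([.4933,.1629])
for p in((0,.140,.072),(0,.122,.174)): 
    w=[*(c+p[0]*N+p[1]*M),p[2]];print(p,np.round(w,4),proj("scene",w),proj("top",w))
goal([*(c+.190*M),.22],97.9);goal([*(c+.190*M),.145],97.9)
```

```text
glue [0.37791955 0.33433082 0.081     ]
top [np.float64(-67.0), np.float64(-66.2), np.float64(-65.4), np.float64(-65.8), np.float64(-66.8)]
scene [np.float64(-69.0), np.float64(-68.0), np.float64(-68.2), np.float64(-68.1), np.float64(-68.0)]
(0, 0.14, 0.072) [0.4741 0.3016 0.072 ] [178.50415436 169.23754708] [131.3771355 204.1998825]
(0, 0.122, 0.174) [0.4765 0.2837 0.174 ] [177.82452762 150.11566553] [129.06653717 199.04284293]
shift [-0.1 12.  34. ] turn 0.1 q6 1.904 tooly -82.0 toolx [ 0.99   0.14  -0.001]
shift [ -0.  12. 109.] turn 0.1 q6 1.904 tooly -82.0 toolx [ 0.99   0.14  -0.001]
```

View pics/lidhome.png

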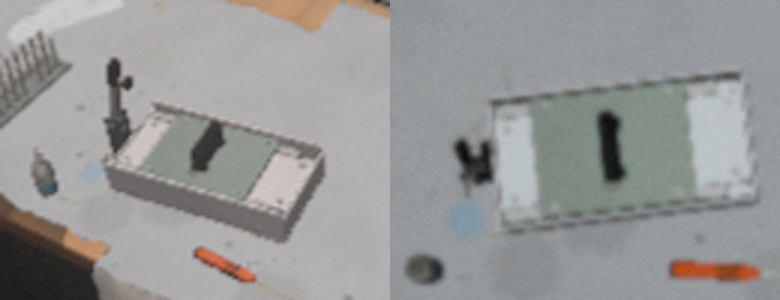

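Both crops show the lid seated below the wall tops, centred at about 9 mm toward the lever, handle at (207,147) / (610,147). The lever tip at scene pixel (178,151) agrees with the predicted (178,150). Now sweep the lever over from behind.

Call:
{"op": "carry_out", "data": {"motion": [[[-1, 0, 12, 60, 0], [-1, 0, 12, 112, 0], [-1, 0, 35, 112, 0], [-1, 0, 54, 112, 0], [-1, 0, 68, 115, 0]]]}}

```text
clock: 20.08
eef_pos: [0.4757, 0.2943, 0.1401]
orientation: [-0.001, 0.998, 0.068, 0.0]
force: [-1.5, 6.1, -2.3]
opening: -0.001
grasp_force: 2.7
```

Call:
{"op": "carry_out", "data": {"motion": [[[-1, 0, 6, 2, 0], [-1, 0, 12, 5, 0], [-1, 0, 22, 9, 0], [-1, 0, 33, 14, 0], [-1, 0, 42, 21, 0]]]}}

```text
clock: 20.7
eef_pos: [0.4822, 0.254, 0.1199]
orientation: [-0.002, 0.998, 0.068, 0.002]
force: [-1.2, 6.7, 1.8]
opening: 0.003
grasp_force: 2.8
```

Call:
{"op": "carry_out", "data": {"motion": [[[-1, 0, 9, 9, 0], [-1, 0, 15, 16, 0], [-1, 0, 20, 23, 0], [-1, 0, 22, 28, 0], [-1, 0, 24, 33, 0]]]}}

```text
clock: 21.32
eef_pos: [0.4858, 0.2297, 0.0864]
orientation: [-0.0, 0.998, 0.069, 0.002]
force: [0.6, 4.5, 4.8]
opening: -0.002
grasp_force: 2.4
```

Run:
```python
from h import *
c=np.array([.4933,.1629]);p=env.read_state()["eef_pos"];print(p,(p[:2]-c)@N,(p[:2]-c)@M,env.read_state()["force"])
S=viewer.camera("scene")
cv2.imwrite("pics/lev.png",cv2.resize(S[120:230,140:270],None,fx=5,fy=5,interpolation=2)[:,:,::-1])
```

```text
[0.48578355 0.22969941 0.08641521] 0.0017361041127477255 0.06719854519747703 [0.62959049 4.51149405 4.75015434]
```

View pics/lev.png

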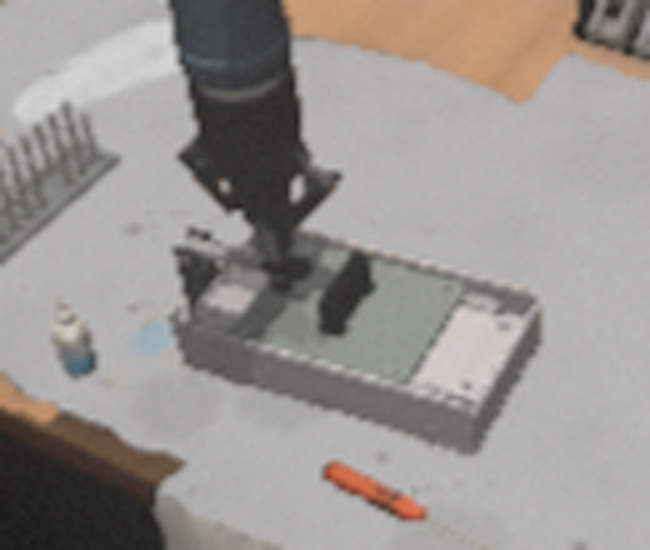

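The picture shows the lever folded nearly level under the fingertips at about (280,260), handle clear. Move nearer the tip and press down.

Call:
{"op": "carry_out", "data": {"motion": [[[-1, 0, 6, 0, 0], [-1, 0, 11, 3, 0], [-1, 0, 11, 7, 0], [-1, 0, 11, 10, 0], [-1, 0, 11, 12, 0]]]}}

```text
clock: 22.0
eef_pos: [0.4865, 0.2177, 0.0771]
orientation: [0.001, 0.998, 0.069, 0.001]
force: [-12.6, -4.5, 47.4]
opening: 0.001
grasp_force: 23.8
```

Call:
{"op": "carry_out", "data": {"motion": [[[-1, 0, 0, 2, 0], [-1, 0, 0, 2, 0]]]}}

```text
clock: 22.25
eef_pos: [0.4866, 0.2177, 0.0769]
orientation: [0.001, 0.998, 0.069, 0.002]
force: [-15.1, -5.9, 49.6]
opening: 0.002
grasp_force: 25.1
```

Call:
{"op": "carry_out", "data": {"motion": [[[-1, 0, 0, -8, 0], [-1, 0, 0, -30, 0], [-1, 0, 0, -90, 0], [-1, 0, 0, -150, 0], [-1, 0, 0, -150, 0]]]}}

```text
clock: 22.88
eef_pos: [0.4886, 0.2185, 0.2257]
orientation: [0.0, 0.998, 0.069, 0.004]
force: [0.3, -0.7, -0.8]
opening: 0.001
grasp_force: 0.0
```

Call:
{"op": "carry_out", "data": {"motion": [[[-1, 0, -60, 0, 0], [-1, 0, -120, 0, 0], [-1, 0, -170, 0, 0], [-1, 0, -170, 0, 0], [-1, 0, -170, 0, 0]]]}}

```text
clock: 23.5
eef_pos: [0.462, 0.386, 0.2194]
orientation: [0.001, 0.998, 0.069, -0.001]
force: [0.9, 0.4, -0.4]
opening: -0.004
grasp_force: 0.0
```

Run:
```python
from h import *
c=np.array([.4933,.1629])
for a in(0,.06,.2): 
    w=[*(c+(.140-.104*np.cos(a))*M),.072+.104*np.sin(a)];print(a,proj("scene",w),proj("top",w))
S=viewer.camera("scene");T=viewer.camera("top")
for nm,I in(("top",T),("scene",S)): print(nm,lidedge(nm,I,.051,-.085,-.035))
a=np.hstack([cv2.resize(S[145:215,160:260],None,fx=4,fy=4,interpolation=2),cv2.resize(T[160:230,130:230],None,fx=4,fy=4,interpolation=2)])
cv2.imwrite("pics/end.png",a[:,:,::-1]);s=env.read_state();print(s["force"],s["eef_pos"])
```

```text
0 [202.09001344 175.786087  ] [168.0619566  199.78401881]
0.06 [201.83547353 174.59757484] [167.64600385 199.52641621]
0.2 [200.9002803  171.72454213] [166.14978089 198.9836642 ]
top [np.float64(-66.6), np.float64(-65.2), np.float64(-64.4), np.float64(-65.6), np.float64(-66.7)]
scene [np.float64(-68.6), np.float64(-67.9), np.float64(-68.5), np.float64(-67.9), np.float64(-67.8)]
[-0.15712863  0.29981961 -1.51160053] [0.46267477 0.38550428 0.2204131 ]
```

View pics/end.png

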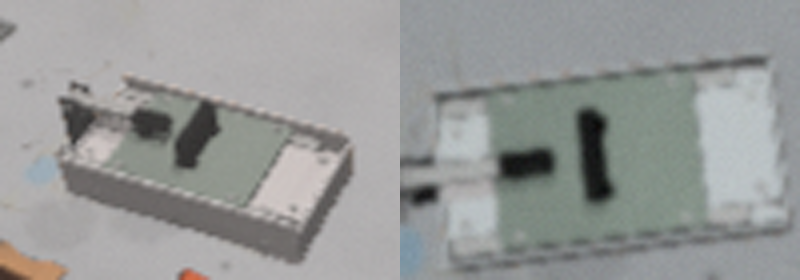

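The lever lies level over the lid. Its tip is at about (202,175) in the scene view, and the prediction for fully down is (202.1,175.8). The lid is seated, and the arm is clear.

```bash
python3 -c "
from bench import env
print(env.job_done())"
```

```text
the job is handed in; nothing more can be done
None
```

The job is handed in: the tube lies between the ribs, the lid has dropped home (it blocked when pushed either way along the rails), and the lever is folded down to its stop on the lid, at about 23.6 s on the robot's clock; the hand-in returned no verdict.

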